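# Key in the thread colours on the embroidery console and shut its cover

## Robot

A 6-joint arm with a two-finger parallel gripper is mounted at the origin on the work surface. World frame = base frame: x ahead of the robot, y to its left, z up, the work surface at z = 0. Lengths are in m, angles in rad, forces in N, time in s.
With the tool pointing down it reaches from about 0.35 to 0.775 m from the base axis. Payload 7.3 kg.
Tool frame: the origin (TCP) lies at the very end of the fingers, on their centre line; the grasp point (between the pads) lies 19 mm behind it; z points along the fingers, x is the direction in which the jaws open and shut, and the axes are right-handed (so a half turn about z gives the same grasp; the last joint's range is limited). The gripper opens to 92 mm and grips with 3 to 60 N. Pads are 19 mm wide; open, the fingers measure 130 mm over their backs; the gripper's body (75 mm by 190 mm) begins 47 mm behind the grasp point.
Start: joints at [-1.332, 0.342, 1.524, -0, 1.275, -0.146], TCP at [0.197, -0.487, 0.227] pointing down, gripper open.
Joint ranges: [-2.53, 2.53], [-0.77, 2.02], [0.04, 2.7], [-1, 4.14], [0.28, 2.66], [-3.11, 3.11]. Speed limits (rad/s): [2.57, 2.57, 3.14, 3.14, 3.14, 3.14].

## Interface

Orientations are given as [roll, pitch, yaw] about the fixed x, y, z axes, in that order (R = Rz(yaw) Ry(pitch) Rx(roll)).
In Python, from cell import robot, read_camera, nets gives the robot as it stands. The module is installed in compiled form; this text tells all that it offers.
- The arm moves only by the tool carry_out, never from a script. Its arguments are lists of equal length, an entry for each row: "translation": the shift along the tool's x, y, z in m, a list of three; "turn": the turn, a rotation vector about the tool's x, y, z in rad, a list of three; "gripper": the gripper's target within -1 to 1 (shut at 1, half-way at 0, fully open at -1). A call has 1 to 10 rows; each row shifts and turns the commanded pose from where the row before left it, along the tool's axes as they then stand; what a row does not reach is not made up. A row lasts 1/10 s, in which the tool goes at most 50 mm and 8.59 degrees, less where a joint would pass 70% of its speed; a pose out of reach is approached as far as the arm can. A call with a gripper value outside its range is refused whole. The fingers move at their own pace and stop on an object; "squeeze" is the grip in N (left out, the last holds). Time passes only in rows, so rows that do not move let the fingers close. It gives the time, the measured TCP pose, the force and the opening at its end, in the units of the state.
- robot.observe(): the state, without advancing time (a new reading comes with each control period).
- read_camera(name): name is "side" or "top"; returns a dict with "img" (420x560x3 uint8, red, green, blue), "fx", "fy", "cx", "cy" (pixels), "world_from_camera" (4x4, takes a point from camera to world coordinates). Camera axes: x right, y down, z forward; pixel columns grow to the right and rows downward; lengths in m; the calibration is good to about 2 mm. A picture is of the moment at which its call begins. There is no depth.
- robot.hand_in(): hands the job in, once; it reports no verdict.
Trained networks look in a picture, given as the dict that the camera call returned (one of the last four; its "shot" number tells which), for a name from the list of things; names that differ only in an ending like _2 or _b are one class to them, and where a whole thing is asked for, a point or a joint stands for the part that bears it (a point fixed in the world has none). Each returns a list of dicts, best first, with "score" (0 to 1); they miss things now and then, are a little off and sometimes report something else, mostly with a low value. They report only what shows in the picture. A call takes as long as a camera call.
- nets.regions_of(picture, name): "region" (420x560 bool, what is visible of it) and "pixel" ([column, row] in pixels, amid what is visible of it).
- nets.tip_of(picture, name): "pixel" ([column, row] in pixels: a listed point, or the origin of a listed thing).
The state is a dict: "time": time; "qpos": joint angles; "qvel": joint speeds; "joint_efforts": joint torques, N m; "tool_pos": TCP position; "tool_rot": TCP orientation; "contact_force": force on the tool from outside, world axes, zero at the start; "torque": the same for the moment, N m; "opening": finger opening in m.
Only numpy, scipy, OpenCV 4.12 (cv2) and the standard library are available. Lean on these libraries where they do the work, as an engineer would, in place of code of your own. Each camera call takes 0.05 s, during which the arm holds its last target. There are 200 camera calls.

## Task

Key in the thread change on the embroidery console: press the red key, then the yellow, then the blue, one at a time. The caps sit at unequal heights, so feel each one gently down to its stop without forcing it, hold it for a moment and let it spring up; never press the white key. Then lower the open dust cover gently, without slamming it, until it is fully shut, and leave the spool, mug and notebook where they are.

Things in the scene. Friction and masses are not known exactly. Their poses are not given: they have to be found in the camera images.
- console: white and grey key console of an embroidery machine, fixed. Origin: centre of its underside on the table; x from its low front (robot side) to its raised back, y along the key row, z up. Its deck is an open tray 180 x 250 mm sloping 0.35 rad (20 degrees), front low, walls 6 mm thick and 27 mm above the deck; front rim about 48 mm, back rim 109 mm above the table
- cover (a joint): angle (rad) of the hinged dust cover, a clear sheet in an orange frame 10 mm thick, 250 mm wide, 180 mm from hinge to free edge, about 0.35 kg. 0 = shut on the tray rim, parallel to the deck; grows as it opens up and back, at most 1.9; starts at 1.5 to 1.8. A stiff friction hinge (0.45 N m, about 3 N at the free edge) holds it where it is left
- cover_edge (a point): middle of the cover's free-edge rail (16 mm wide, 250 mm long), on its outer face, 172 mm from the hinge axis. x from the free edge towards the hinge, y along the edge, z out of the outer face (up when shut, away from the robot when open)
- cover_hinge (a point): middle of the cover's hinge axis, at the tray's back rim, 110 mm above the table; the axes turn with the cover as for cover_edge, y along the hinge axis
- red (a joint): travel (m) of the red key: 0 = up, 0.007 = fully home; springs back by itself; 2.7 N starts it moving and 9 N holds it fully home, then it is rigid
- red_base: red key: round cap, 34 mm diameter, in a black housing 46 x 46 x 8 mm on the deck. Origin: on the deck under the cap's centre; axes as the console's. The key's axis leans 0.35 rad from z to -x, square to the deck. Cap heights vary: the top is 18 to 26 mm above the deck, unknown beforehand. The four keys, in any order, stand 50 mm apart, 112 mm from the hinge
- yellow (a joint): travel (m) of the yellow key: 0 = up, 0.007 = fully home; springs back by itself; 2.7 N starts it moving and 9 N holds it fully home, then it is rigid
- yellow_base: yellow key: round cap, 34 mm diameter, in a black housing 46 x 46 x 8 mm on the deck. Origin: on the deck under the cap's centre; axes as the console's. The key's axis leans 0.35 rad from z to -x, square to the deck. Cap heights vary: the top is 18 to 26 mm above the deck, unknown beforehand. The four keys, in any order, stand 50 mm apart, 112 mm from the hinge
- blue (a joint): travel (m) of the blue key: 0 = up, 0.007 = fully home; springs back by itself; 2.7 N starts it moving and 9 N holds it fully home, then it is rigid
- blue_base: blue key: round cap, 34 mm diameter, in a black housing 46 x 46 x 8 mm on the deck. Origin: on the deck under the cap's centre; axes as the console's. The key's axis leans 0.35 rad from z to -x, square to the deck. Cap heights vary: the top is 18 to 26 mm above the deck, unknown beforehand. The four keys, in any order, stand 50 mm apart, 112 mm from the hinge
- white (a joint): travel (m) of the white key: 0 = up, 0.007 = fully home; springs back by itself; 2.7 N starts it moving and 9 N holds it fully home, then it is rigid
- white_base: white key: round cap, 34 mm diameter, in a black housing 46 x 46 x 8 mm on the deck. Origin: on the deck under the cap's centre; axes as the console's. The key's axis leans 0.35 rad from z to -x, square to the deck. Cap heights vary: the top is 18 to 26 mm above the deck, unknown beforehand. The four keys, in any order, stand 50 mm apart, 112 mm from the hinge
- spool: bystander: standing thread spool, green with wooden ends, 48 mm diameter, 70 mm high; origin at centre of underside
- mug: bystander: blue ceramic mug, 80 mm across, 90 mm high; origin at centre of underside, handle towards its own +y
- notebook: bystander: closed dark notebook lying flat, 204 x 150 x 17 mm; origin at centre of underside

How it is judged:
By the outcome, as a careful person would: the job done as asked, in the order asked, and still so for the second after the job is handed in, with the robot touching nothing.
It also fails if it takes over 64 s, if anything falls off the work surface, if the arm or the gripper's body presses on something with over 40 N, if the wrist force passes 120 N, or if a joint passes its speed limit or range.

## Working session

There is one attempt and no reset: what is moved stays moved. The work goes in short steps, Python scripts to look and compute and a tool call to move; the robot and the scene stay as the last step left them, time stands still between calls to the robot, and variables do not carry over. Pictures are saved under pics/ and viewed, about 8 in all and at most 12, crops included, and the job is handed in when it is done.

Besides the shell and the picture viewer there is one more tool, called after ">>>" as a command line: name --argument value ..., lists and objects as JSON in quotes. carry_out: Moves the arm, as the interface text tells. Its arguments: {"type":"object","properties":{"translation":{"type":"array","items":{"type":"array","items":{"type":"number"}}},"turn":{"type":"array","items":{"type":"array","items":{"type":"number"}}},"gripper":{"type":"array","items":{"type":"number"}},"squeeze":{"type":"number"}},"required":["translation","turn","gripper"]}

```bash
mkdir -p pics
python3 - <<'E'
from cell import robot, read_camera, nets
import cv2,numpy as np
print(robot.observe())
for n in ["side","top"]:
    p=read_camera(n); cv2.imwrite(f"pics/{n}0.png",p["img"][:,:,::-1])
    print(n,p["fx"],p["fy"],p["cx"],p["cy"],np.round(p["world_from_camera"],4).tolist())
    for k in ["console","cover_edge","cover_hinge","red_base","yellow_base","blue_base","white_base","spool","mug","notebook"]:
        print(k,[(np.round(d["pixel"],1).tolist(),round(d["score"],2)) for d in nets.tip_of(p,k)[:2]])
E
```

```text
{'time': 0.0, 'qpos': array([-1.33200771e+00,  3.42751594e-01,  1.52499725e+00, -2.51241137e-05,
        1.27543968e+00, -1.46026485e-01]), 'qvel': array([-6.10109694e-04,  2.01364856e-03,  7.54203132e-05,  1.59670311e-03,
        1.08156095e-03, -2.91889990e-04]), 'joint_efforts': array([-3.71881947e-05, -4.31253612e+01, -2.44214541e+01,  7.16950418e-02,
        5.60183125e-02, -1.01055016e-04]), 'tool_pos': array([ 0.1969806 , -0.48620054,  0.2260369 ]), 'tool_rot': array([-3.14138421e+00,  1.58238335e-03, -1.18597373e+00]), 'contact_force': array([-0.81609465, -0.06082837, -0.25437893]), 'torque': array([-0.06897295, -0.06064844,  0.06276208]), 'opening': 0.09166665741379328}
side 462.4233019557647 462.4233019557647 276.73475723429743 203.27461126403702 [[-0.9899, -0.0822, 0.1159, 0.4429], [-0.1409, 0.6724, -0.7266, 0.8317], [-0.0182, -0.7356, -0.6772, 0.8047], [0.0, 0.0, 0.0, 1.0]]
console [([280.0, 212.1], 0.85)]
cover_edge [([250.0, 117.8], 0.66)]
cover_hinge [([247.5, 177.6], 0.82)]
red_base [([286.9, 178.6], 0.75)]
yellow_base [([291.6, 202.0], 0.75)]
blue_base [([284.8, 191.8], 0.68)]
white_base [([287.6, 222.2], 0.6)]
spool [([290.4, 268.1], 0.92), ([289.7, 202.7], 0.31)]
mug [([303.6, 154.7], 0.66)]
notebook [([313.3, 330.0], 0.95)]
top 395.28579591288457 395.28579591288457 280.4147568358121 212.33336321895567 [[0.0284, -0.9888, 0.1467, 0.4384], [-0.9991, -0.0236, 0.0345, 0.0638], [-0.0307, -0.1475, -0.9886, 0.9776], [0.0, 0.0, 0.0, 1.0]]
console [([319.7, 217.1], 0.78)]
cover_edge [([325.4, 167.1], 0.96)]
cover_hinge [([319.2, 180.5], 0.6)]
red_base [([355.1, 222.9], 0.76), ([188.4, 258.1], 0.23)]
yellow_base [([312.2, 224.0], 0.74), ([320.9, 218.0], 0.26)]
blue_base [([334.8, 224.0], 0.82)]
white_base [([289.6, 230.1], 0.88)]
spool [([244.8, 237.5], 0.65)]
mug [([425.8, 232.5], 0.68)]
notebook [([188.1, 256.0], 0.72), ([319.6, 218.4], 0.19)]
```

Run:
```python
import cv2
a=cv2.imread("pics/side0.png")[60:360,130:500];b=cv2.imread("pics/top0.png")[110:350,130:500]
cv2.imwrite("pics/s1.png",cv2.resize(a,None,fx=2,fy=2));cv2.imwrite("pics/t1.png",cv2.resize(b,None,fx=2,fy=2))
```

```text
(no output)
```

View pics/s1.png

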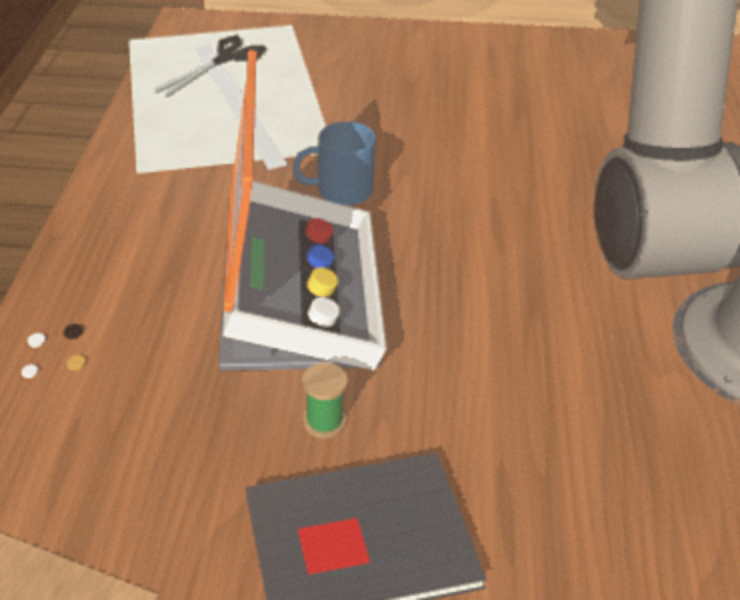

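View pics/t1.png

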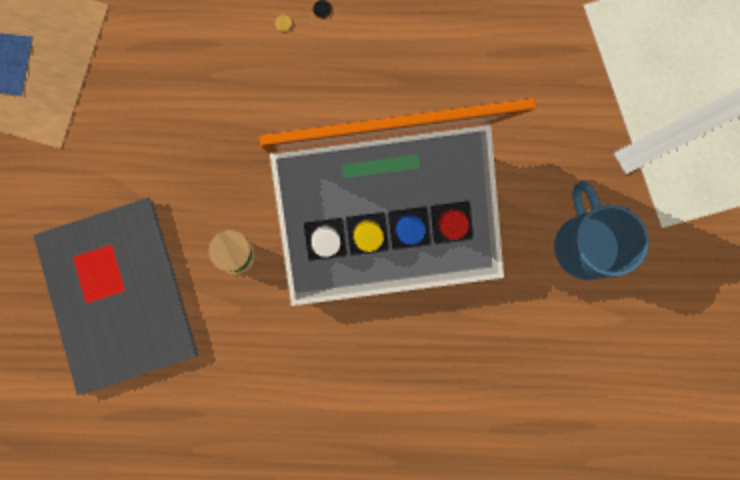

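The console opens towards the robot. From −y to +y the keys run red, blue, yellow, white. The cover stands nearly upright behind them, the mug is at −y, and the spool and notebook are at +y. Next I fit the console pose.

```bash
cat > h.py <<'E'
import numpy as np
from scipy.optimize import least_squares
from scipy.spatial.transform import Rotation as R
from cell import robot, read_camera, nets
S=.35; c,s=np.cos(S),np.sin(S)
N=np.array([-s,0,c]); U=np.array([c,0,s])   # console axes: deck normal, up-slope
Y={"red":-.075,"blue":-.025,"yellow":.025,"white":.075}
def W(p,q): # hinge-local -> world
    return np.array([p[0],p[1],.11])+R.from_euler('z',p[2]).apply(q)
def key(p,k,h): return W(p,-.112*U+np.array([0,Y[k],0])+(h-.027)*N)
def cov(p,r,t,off=0): # point r from hinge on cover, off outwards
    a=np.pi+S-t; d=np.array([np.cos(a),0,np.sin(a)]); o=np.array([d[2],0,-d[0]])
    return W(p,r*d+off*o)
def proj(P,x):
    T=np.linalg.inv(P["world_from_camera"]); v=T[:3,:3]@x+T[:3,3]
    return np.array([P["fx"]*v[0]/v[2]+P["cx"],P["fy"]*v[1]/v[2]+P["cy"]])
E
python3 - <<'E'
from h import *
obs=[]
for n in ["side","top"]:
    P=read_camera(n)
    for k in list(Y)+["cover_edge","cover_hinge"]:
        d=nets.tip_of(P,k+"_base" if k in Y else k)
        if d: obs.append((P,k,d[0]["pixel"],n))
    for k in Y:
        d=nets.regions_of(P,k+"_base")
        if d:
            # coloured cap pixels: bright/saturated part of region
            m=d[0]["region"]&(P["img"].max(2)>90)
            import cv2
            yx=np.argwhere(m); print(n,k,d[0]["score"],len(yx),yx.mean(0)[::-1] if len(yx) else 0); 
            if len(yx)>20: obs.append((P,"cap_"+k,yx.mean(0)[::-1],n))
def f(v):
    r=[]
    for P,k,px,n in obs:
        if k in Y: x=key(v,k,0)
        elif k=="cover_edge": x=cov(v,.172,v[3],.005)
        elif k=="cover_hinge": x=W(v,np.zeros(3))
        else: x=key(v,k[4:],v[4+list(Y).index(k[4:])]-.003)
        r+=list(proj(P,x)-px)
    return np.r_[r,(v[4:8]-.022)/.004]
b=least_squares(f,[.55,0,0,1.65]+[.022]*4,loss='soft_l1',x_scale=[.1,.1,.1,.1]+[.01]*4)
print(b.x,b.cost)
for o,e in zip(obs,b.fun.reshape(-1,2) if len(b.fun)%2==0 else []): print(o[3],o[1],e.round(1))
np.save("p.npy",b.x)
p=b.x
for k in Y: print(k,key(p,k,.022).round(4))
print(cov(p,.172,p[3],.005),W(p,np.zeros(3)))
E
```

```text
side red 0.55 135 [288.74074074 176.00740741]
side blue 0.65 142 [289.61267606 188.75352113]
side yellow 0.56 180 [289.91666667 201.00555556]
side white 0.79 209 [290.55502392 216.75598086]
top red 0.57 167 [356.47904192 221.91616766]
top blue 0.82 169 [334.86390533 224.50887574]
top yellow 0.56 186 [313.74731183 227.66129032]
top white 0.7 183 [292.33333333 230.30601093]
[0.64415084 0.01014433 0.14980029 1.75739515 0.01729376 0.01747727
 0.0189318  0.01730167] 36.7156112829564
side red [  1.8 -13.9]
side blue [2.5 1.5]
side yellow [-1.5 -0.3]
side white [ 2.3 -1.7]
side cover_edge [ 0.6 -1.5]
side cover_hinge [-1.4 -0.4]
side cap_red [-0.1 -1.6]
side cap_blue [-0.4 -1.6]
side cap_yellow [ 0.1 -0.7]
side cap_white [-0.1 -1.4]
top red [ 1.  -1.7]
top blue [-1.8 -2.7]
top yellow [-0.4  0.3]
top cover_edge [ 0.8 -0.5]
top cover_hinge [-2.2  3.1]
top cap_red [-1.2  0.3]
top cap_blue [-0.9  0.3]
top cap_yellow [-1.1 -0. ]
top cap_white [-1.  -0.2]
red [ 0.553  -0.0795  0.0669]
blue [ 0.5455 -0.03    0.0669]
yellow [0.5381 0.0194 0.0669]
white [0.5306 0.0689 0.0669]
[0.62136224 0.00670482 0.28052228] [0.64415084 0.01014433 0.11      ]
```

```bash
cat >> h.py <<'E'
def toolR(p,tilt): # tool x along -y of console, z down tilted forward by tilt
    z=np.array([np.sin(tilt),0,-np.cos(tilt)]); x=np.array([0,-1.,0])
    return R.from_euler('z',p[2])*R.from_matrix(np.c_[x,np.cross(z,x),z])
def plan(target,Rt):
    o=robot.observe(); R0=R.from_euler('xyz',o["tool_rot"])
    rv=(R0.inv()*Rt).as_rotvec(); t=Rt.inv().apply(target-o["tool_pos"])
    print("t",round(o["time"],2),"turn",rv.round(4),np.linalg.norm(rv).round(3),"then shift",t.round(4),"F",o["contact_force"].round(2))
E
python3 - <<'E'
from h import *
p=np.load("p.npy"); plan(key(p,"red",.026+.05),toolR(p,S)); print(key(p,"red",.076))
E
```

```text
t 2.2 turn [0.3484 0.041  0.2326] 0.421 then shift [-0.3495 -0.3329  0.2377] F [ 0.57 -0.24  0.06]
[ 0.53469857 -0.08222485  0.11762471]
```

Run:
```python
from h import *
P=[read_camera(n) for n in("side","top")]
for k,h in(("mug",.0),("spool",0),("notebook",0)):
    for q in P:
        u=nets.tip_of(q,k)[0]["pixel"]; T=q["world_from_camera"]
        d=T[:3,:3]@[(u[0]-q["cx"])/q["fx"],(u[1]-q["cy"])/q["fy"],1]; print(k,(T[:3,3]-d*T[2,3]/d[2]).round(3))
```

```text
mug [ 0.532 -0.257  0.   ]
mug [ 0.53  -0.264  0.   ]
spool [0.519 0.18  0.   ]
spool [0.527 0.17  0.   ]
notebook [0.459 0.326 0.   ]Traceback (most recent call last):
  File "<stdin>", line 5, in <module>
IndexError: list index out of range
```

>>> carry_out --translation '[[0,0,0],[0,0,0],[0,0,0],[0,0,0],[-0.028,-0.027,0],[-0.028,-0.027,0],[-0.028,-0.027,0],[-0.028,-0.027,0],[-0.028,-0.027,0],[-0.028,-0.027,0]]' --turn '[[0.087,0.0102,0.0582],[0.087,0.0102,0.0582],[0.087,0.0102,0.0582],[0.087,0.0102,0.0582],[0,0,0],[0,0,0],[0,0,0],[0,0,0],[0,0,0],[0,0,0]]' --gripper '[1,1,1,1,1,1,1,1,1,1]' --squeeze 10

```text
time: 3.6
tool_pos: [0.3231, -0.2965, 0.2828]
tool_rot: [-2.792, -0.0, -1.422]
contact_force: [-0.5, 0.0, 0.2]
opening: 0.0165
```

>>> carry_out --translation '[[-0.028,-0.027,0],[-0.028,-0.027,0],[-0.028,-0.027,0],[-0.028,-0.027,0],[-0.028,-0.027,0],[-0.028,-0.027,0],[0,0,0],[0,0,0],[0,0,0]]' --turn '[[0,0,0],[0,0,0],[0,0,0],[0,0,0],[0,0,0],[0,0,0],[0,0,0],[0,0,0],[0,0,0]]' --gripper '[1,1,1,1,1,1,1,1,1]'

```text
time: 4.5
tool_pos: [0.4475, -0.1096, 0.3374]
tool_rot: [-2.793, 0.0, -1.422]
contact_force: [0.1, -0.3, -0.0]
opening: 0.0001
```

Run:
```python
from h import *
p=np.load("p.npy"); plan(key(p,"red",.026+.01),toolR(p,S)); print(robot.observe()["opening"])
```

```text
t 4.5 turn [ 0.0013  0.0001 -0.0009] 0.002 then shift [-0.0141 -0.0095  0.2774] F [ 0.1  -0.34 -0.02]
0.00010049953009132634
```

>>> carry_out --translation '[[-0.007,-0.0048,0],[-0.007,-0.0048,0.03],[0,0,0.04],[0,0,0.04],[0,0,0.04],[0,0,0.04],[0,0,0.04],[0,0,0.03],[0,0,0.017],[0,0,0]]' --turn '[[0,0,0],[0,0,0],[0,0,0],[0,0,0],[0,0,0],[0,0,0],[0,0,0],[0,0,0],[0,0,0],[0,0,0]]' --gripper '[1,1,1,1,1,1,1,1,1,1]'

```text
time: 5.5
tool_pos: [0.5476, -0.0798, 0.0782]
tool_rot: [-2.796, 0.003, -1.423]
contact_force: [-0.3, -0.5, 0.1]
opening: 0.0007
```

Run:
```python
from h import *
import cv2
p=np.load("p.npy"); plan(key(p,"red",.026),toolR(p,S))
a=read_camera("side")["img"][120:270,200:390,::-1];b=read_camera("top")["img"][140:290,240:430,::-1]
cv2.imwrite("pics/c2.png",np.hstack([cv2.resize(i,None,fx=2.1,fy=3*.7,interpolation=cv2.INTER_CUBIC) for i in(a,b)]))
```

```text
t 5.5 turn [ 0.0046  0.0021 -0.0026] 0.006 then shift [ 0.0005 -0.0012  0.0085] F [-0.29 -0.46  0.06]
```

View pics/c2.png

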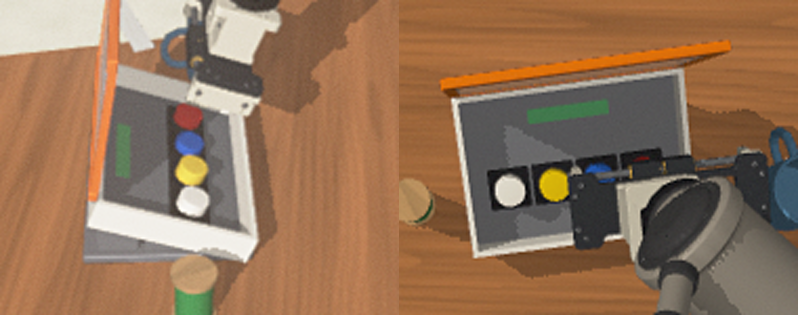

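Run:
```python
from h import *
import cv2
p=np.load("p.npy");o=robot.observe();x=o["tool_pos"];Rt=R.from_euler('xyz',o["tool_rot"])
out=[]
for n,r0,c0 in(("side",150,225),("top",190,290)):
    P=read_camera(n);z=5
    im=cv2.resize(P["img"][r0:r0+80,c0:c0+80,::-1],None,fx=z,fy=z,interpolation=cv2.INTER_CUBIC)
    def dot(w,col):
        u=(proj(P,w)-[c0,r0]+.5)*z; cv2.circle(im,tuple(int(i) for i in u),3,col,-1)
    for d in(0,.03,.066): 
        for sx in(-.019,.019): dot(x+Rt.apply([sx,0,-d]),(0,255,0))
    for k in Y:
        for a in np.linspace(0,6.28,13): 
            dot(key(p,k,.018)+R.from_euler('z',p[2]).apply(.017*(np.cos(a)*U+np.sin(a)*np.array([0,1,0]))),(255,0,255))
    out.append(im)
cv2.imwrite("pics/c3.png",np.hstack(out))
```

```text
(no output)
```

View pics/c3.png

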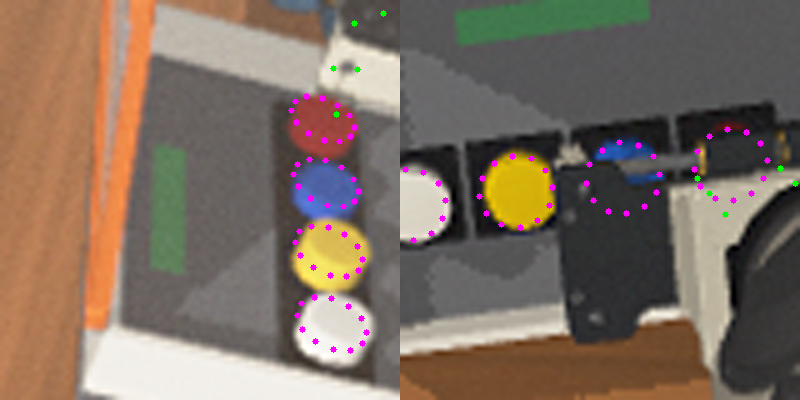

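Run:
```python
from h import *
import cv2
P=read_camera("side");Q=read_camera("top")
a=cv2.resize(P["img"][115:190,270:330,::-1],None,fx=8,fy=8,interpolation=cv2.INTER_CUBIC)
b=cv2.resize(Q["img"][195:270,320:360,::-1],None,fx=8,fy=8,interpolation=cv2.INTER_CUBIC)
cv2.imwrite("pics/c4.png",cv2.convertScaleAbs(np.hstack([a,b]),alpha=1.5,beta=20))
print(robot.observe()["tool_pos"],(proj(P,robot.observe()["tool_pos"])-[270,115])*8)
```

```text
[ 0.54901357 -0.08009665  0.08218069] [170.29835454 419.01756787]
```

View pics/c4.png

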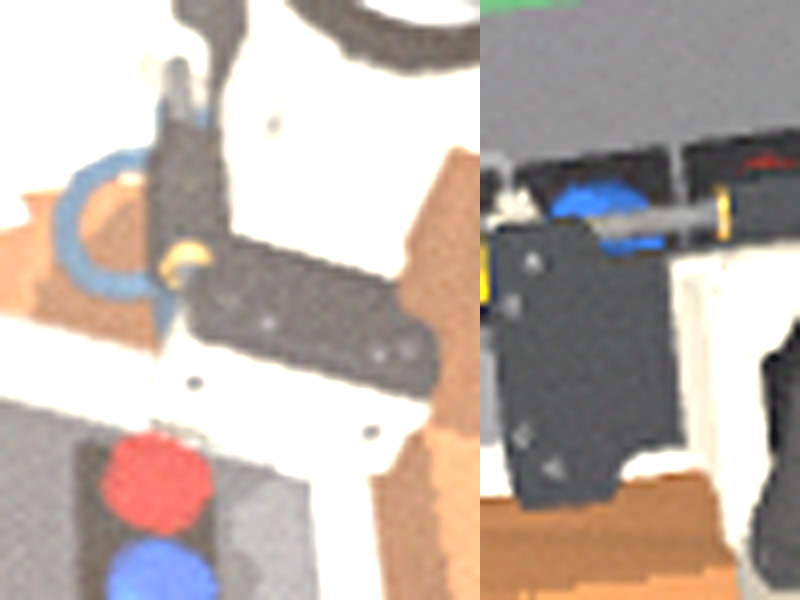

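```bash
cat > st.py <<'E'
from h import *
import sys
p=np.load("p.npy"); k=sys.argv[1]; o=robot.observe()
v=R.from_euler('z',-p[2]).apply(o["tool_pos"]-key(p,k,0)); n=R.from_euler('z',p[2]).apply(N)
print("t",round(o["time"],2),"h %.4f up %.4f y %.4f"%(v@N,v@U,v[1]),"Fn %.2f"%(o["contact_force"]@n),o["contact_force"].round(2))
E
python3 st.py red
```

```text
t 5.8 h 0.0377 up 0.0014 y -0.0000 Fn -0.55 [ 0.28  0.39 -0.46]
```

>>> carry_out --translation '[[0,0,0.005],[0,0,0.005],[0,0,0.002],[0,0,0],[0,0,0]]' --turn '[[0,0,0],[0,0,0],[0,0,0],[0,0,0],[0,0,0]]' --gripper '[1,1,1,1,1]'

```text
time: 6.3
tool_pos: [0.5527, -0.0789, 0.0694]
tool_rot: [-2.792, 0.0, -1.421]
contact_force: [0.1, 0.8, 0.5]
opening: 0.0004
```

```bash
python3 st.py red
```

```text
t 6.3 h 0.0244 up 0.0006 y 0.0006 Fn 0.41 [0.07 0.81 0.51]
```

>>> carry_out --translation '[[0,0,0.001],[0,0,0.001],[0,0,0]]' --turn '[[0,0,0],[0,0,0],[0,0,0]]' --gripper '[1,1,1]'

```text
time: 6.6
tool_pos: [0.5533, -0.0789, 0.0676]
tool_rot: [-2.792, 0.0, -1.421]
contact_force: [-0.5, 0.3, -0.7]
opening: 0.0006
```

```bash
python3 st.py red
```

```text
t 6.6 h 0.0225 up 0.0006 y 0.0005 Fn -0.54 [-0.54  0.32 -0.75]
```

>>> carry_out --translation '[[0,0,0.001],[0,0,0.001],[0,0,0]]' --turn '[[0,0,0],[0,0,0],[0,0,0]]' --gripper '[1,1,1]'

```text
time: 6.9
tool_pos: [0.5541, -0.0788, 0.0659]
tool_rot: [-2.792, 0.0, -1.421]
contact_force: [-1.7, 0.2, 2.5]
opening: 0.0005
```

```bash
python3 st.py red
```

```text
t 6.9 h 0.0207 up 0.0008 y 0.0005 Fn 2.88 [-1.7   0.22  2.46]
```

>>> carry_out --translation '[[0,0,0.001],[0,0,0.001],[0,0,0.001],[0,0,0.001],[0,0,0.001],[0,0,0]]' --turn '[[0,0,0],[0,0,0],[0,0,0],[0,0,0],[0,0,0],[0,0,0]]' --gripper '[1,1,1,1,1,1]'

```text
time: 7.5
tool_pos: [0.5558, -0.0785, 0.0613]
tool_rot: [-2.792, 0.0, -1.421]
contact_force: [-4.0, 0.4, 7.9]
opening: 0.0007
```

```bash
python3 st.py red
```

```text
t 7.5 h 0.0157 up 0.0008 y 0.0005 Fn 8.76 [-3.99  0.42  7.91]
```

>>> carry_out --translation '[[0,0,0.0005],[0,0,0.0005],[0,0,0]]' --turn '[[0,0,0],[0,0,0],[0,0,0]]' --gripper '[1,1,1]'

```text
time: 7.8
tool_pos: [0.5561, -0.0785, 0.0606]
tool_rot: [-2.792, 0.0, -1.421]
contact_force: [-4.1, -0.2, 8.9]
opening: 0.0006
```

```bash
python3 st.py red
```

```text
t 7.8 h 0.0150 up 0.0008 y 0.0005 Fn 9.81 [-4.11 -0.22  8.94]
```

>>> carry_out --translation '[[0,0,0.0005],[0,0,0],[0,0,0]]' --turn '[[0,0,0],[0,0,0],[0,0,0]]' --gripper '[1,1,1]'

```text
time: 8.1
tool_pos: [0.5562, -0.0785, 0.0605]
tool_rot: [-2.791, -0.0, -1.421]
contact_force: [-7.9, 0.2, 13.6]
opening: 0.0003
```

```bash
python3 st.py red
```

```text
t 8.1 h 0.0149 up 0.0009 y 0.0005 Fn 15.40 [-7.87  0.23 13.56]
```

>>> carry_out --translation '[[0,0,0],[0,0,0],[0,0,0],[0,0,-0.003],[0,0,-0.007],[0,0,-0.015],[0,0,-0.01],[0,0,0],[0,0,0]]' --turn '[[0,0,0],[0,0,0],[0,0,0],[0,0,0],[0,0,0],[0,0,0],[0,0,0],[0,0,0],[0,0,0]]' --gripper '[1,1,1,1,1,1,1,1,1]'

```text
time: 9.0
tool_pos: [0.5445, -0.0803, 0.0926]
tool_rot: [-2.792, 0.0, -1.421]
contact_force: [-0.6, 0.4, 0.7]
opening: 0.0004
```

>>> carry_out --translation '[[-0.02,0,0],[-0.03,0,0],[-0.03,0,0],[-0.02,0,0],[0,0,0],[0,0,0],[0,0,0],[0,0,0]]' --turn '[[0,0,0],[0,0,0],[0,0,0],[0,0,0],[0,0,0],[0,0,0],[0,0,0],[0,0,0]]' --gripper '[1,1,1,1,1,1,1,1]'

```text
time: 9.8
tool_pos: [0.5298, 0.0177, 0.0925]
tool_rot: [-2.792, 0.0, -1.422]
contact_force: [-1.3, 0.1, 0.4]
opening: 0.0002
```

```bash
python3 st.py yellow
python3 - <<'E'
from h import *
p=np.load("p.npy"); plan(key(p,"yellow",.028),toolR(p,S))
E
```

```text
t 9.8 h 0.0489 up 0.0008 y -0.0005 Fn 0.83 [-1.26  0.12  0.44]
t 9.8 turn [ 0.0004 -0.0004 -0.0014] 0.002 then shift [-0.0005  0.0008  0.0209] F [-1.26  0.12  0.44]
```

>>> carry_out --translation '[[0,0,0.01],[0,0,0.007],[0,0,0.003],[0,0,0],[0,0,0],[0,0,0.001],[0,0,0.001],[0,0,0],[0,0,0]]' --turn '[[0,0,0],[0,0,0],[0,0,0],[0,0,0],[0,0,0],[0,0,0],[0,0,0],[0,0,0],[0,0,0]]' --gripper '[1,1,1,1,1,1,1,1,1]'

```text
time: 10.7
tool_pos: [0.537, 0.0198, 0.072]
tool_rot: [-2.792, 0.0, -1.421]
contact_force: [0.6, 0.5, 1.1]
opening: 0.0004
```

```bash
python3 st.py yellow
```

```text
t 10.7 h 0.0272 up 0.0008 y 0.0005 Fn 0.79 [0.6  0.49 1.08]
```

>>> carry_out --translation '[[0,0,0.001],[0,0,0.001],[0,0,0]]' --turn '[[0,0,0],[0,0,0],[0,0,0]]' --gripper '[1,1,1]'

```text
time: 11.0
tool_pos: [0.5377, 0.0198, 0.0701]
tool_rot: [-2.792, 0.0, -1.421]
contact_force: [-0.4, 0.0, 2.2]
opening: 0.0004
```

```bash
python3 st.py yellow
```

```text
t 11.0 h 0.0251 up 0.0008 y 0.0005 Fn 2.18 [-0.37  0.    2.19]
```

>>> carry_out --translation '[[0,0,0.001],[0,0,0.001],[0,0,0]]' --turn '[[0,0,0],[0,0,0],[0,0,0]]' --gripper '[1,1,1]'

```text
time: 11.3
tool_pos: [0.5384, 0.0199, 0.0682]
tool_rot: [-2.792, 0.0, -1.421]
contact_force: [-1.9, -0.1, 4.3]
opening: 0.0003
```

```bash
python3 st.py yellow
```

```text
t 11.3 h 0.0231 up 0.0008 y 0.0005 Fn 4.68 [-1.85 -0.13  4.31]
```

>>> carry_out --translation '[[0,0,0.001],[0,0,0.001],[0,0,0.001],[0,0,0.001],[0,0,0.0005],[0,0,0]]' --turn '[[0,0,0],[0,0,0],[0,0,0],[0,0,0],[0,0,0],[0,0,0]]' --gripper '[1,1,1,1,1,1]'

```text
time: 11.9
tool_pos: [0.5399, 0.0202, 0.0642]
tool_rot: [-2.792, 0.0, -1.421]
contact_force: [-3.4, -0.3, 7.3]
opening: 0.0005
```

```bash
python3 st.py yellow
```

```text
t 11.9 h 0.0188 up 0.0009 y 0.0005 Fn 8.07 [-3.44 -0.26  7.34]
```

>>> carry_out --translation '[[0,0,0.0005],[0,0,0],[0,0,0]]' --turn '[[0,0,0],[0,0,0],[0,0,0]]' --gripper '[1,1,1]'

```text
time: 12.2
tool_pos: [0.54, 0.0202, 0.0639]
tool_rot: [-2.792, 0.0, -1.421]
contact_force: [-4.7, -0.5, 9.0]
opening: 0.0
```

```bash
python3 st.py yellow
```

```text
t 12.2 h 0.0185 up 0.0008 y 0.0005 Fn 10.09 [-4.72 -0.47  9.01]
```

>>> carry_out --translation '[[0,0,0.0004],[0,0,0],[0,0,0]]' --turn '[[0,0,0],[0,0,0],[0,0,0]]' --gripper '[1,1,1]'

```text
time: 12.5
tool_pos: [0.5401, 0.0202, 0.0638]
tool_rot: [-2.791, 0.0, -1.421]
contact_force: [-7.8, -0.7, 13.0]
opening: 0.0005
```

```bash
python3 st.py yellow
```

```text
t 12.5 h 0.0184 up 0.0009 y 0.0005 Fn 14.91 [-7.85 -0.69 13.  ]
```

Yellow is at its stop. I'll hold it, lift, and move on to blue, which is 50 mm towards −y.

>>> carry_out --translation '[[0,0,0],[0,0,0],[0,0,0],[0,0,-0.003],[0,0,-0.007],[0,0,-0.015],[0,0,-0.01],[0,0,0],[0,0,0]]' --turn '[[0,0,0],[0,0,0],[0,0,0],[0,0,0],[0,0,0],[0,0,0],[0,0,0],[0,0,0],[0,0,0]]' --gripper '[1,1,1,1,1,1,1,1,1]'

```text
time: 13.4
tool_pos: [0.5283, 0.0184, 0.096]
tool_rot: [-2.792, 0.0, -1.421]
contact_force: [-0.5, 0.5, 0.4]
opening: 0.0006
```

>>> carry_out --translation '[[0.015,0,0],[0.02,0,0],[0.015,0,0],[0,0,0],[0,0,0],[0,0,0.01],[0,0,0.01],[0,0,0.004],[0,0,0],[0,0,0]]' --turn '[[0,0,0],[0,0,0],[0,0,0],[0,0,0],[0,0,0],[0,0,0],[0,0,0],[0,0,0],[0,0,0],[0,0,0]]' --gripper '[1,1,1,1,1,1,1,1,1,1]'

```text
time: 14.4
tool_pos: [0.5438, -0.0295, 0.0731]
tool_rot: [-2.793, 0.0, -1.421]
contact_force: [-0.7, 0.1, 0.2]
opening: 0.0004
```

```bash
python3 st.py blue
```

```text
t 14.4 h 0.0284 up 0.0006 y 0.0008 Fn 0.41 [-0.75  0.12  0.17]
```

>>> carry_out --translation '[[0,0,0.001],[0,0,0.001],[0,0,0]]' --turn '[[0,0,0],[0,0,0],[0,0,0]]' --gripper '[1,1,1]'

```text
time: 14.7
tool_pos: [0.5446, -0.0297, 0.0716]
tool_rot: [-2.792, 0.0, -1.421]
contact_force: [-0.3, -0.1, 0.2]
opening: 0.0005
```

```bash
python3 st.py blue
```

```text
t 14.7 h 0.0268 up 0.0008 y 0.0004 Fn 0.34 [-0.35 -0.14  0.23]
```

>>> carry_out --translation '[[0,0,0.001],[0,0,0.001],[0,0,0]]' --turn '[[0,0,0],[0,0,0],[0,0,0]]' --gripper '[1,1,1]'

```text
time: 15.0
tool_pos: [0.5452, -0.0296, 0.0695]
tool_rot: [-2.792, 0.0, -1.421]
contact_force: [0.3, 0.9, 0.1]
opening: 0.0006
```

```bash
python3 st.py blue
```

```text
t 15.0 h 0.0246 up 0.0006 y 0.0005 Fn -0.02 [0.25 0.92 0.12]
```

>>> carry_out --translation '[[0,0,0.001],[0,0,0.001],[0,0,0]]' --turn '[[0,0,0],[0,0,0],[0,0,0]]' --gripper '[1,1,1]'

```text
time: 15.3
tool_pos: [0.5458, -0.0294, 0.0676]
tool_rot: [-2.792, 0.0, -1.421]
contact_force: [-0.0, -0.1, 0.2]
opening: 0.0006
```

```bash
python3 st.py blue
```

```text
t 15.3 h 0.0225 up 0.0006 y 0.0005 Fn 0.20 [-0.04 -0.12  0.19]
```

>>> carry_out --translation '[[0,0,0.001],[0,0,0.001],[0,0,0]]' --turn '[[0,0,0],[0,0,0],[0,0,0]]' --gripper '[1,1,1]'

```text
time: 15.6
tool_pos: [0.5465, -0.0293, 0.0657]
tool_rot: [-2.792, 0.0, -1.421]
contact_force: [0.1, -0.7, 0.5]
opening: 0.0008
```

```bash
python3 st.py blue
```

```text
t 15.6 h 0.0205 up 0.0006 y 0.0005 Fn 0.45 [ 0.11 -0.72  0.48]
```

>>> carry_out --translation '[[0,0,0.001],[0,0,0.001],[0,0,0]]' --turn '[[0,0,0],[0,0,0],[0,0,0]]' --gripper '[1,1,1]'

```text
time: 15.9
tool_pos: [0.5473, -0.0293, 0.0641]
tool_rot: [-2.792, 0.0, -1.421]
contact_force: [-1.9, -0.2, 3.1]
opening: 0.0006
```

```bash
python3 st.py blue
```

```text
t 15.9 h 0.0187 up 0.0008 y 0.0005 Fn 3.53 [-1.87 -0.16  3.07]
```

>>> carry_out --translation '[[0,0,0.001],[0,0,0.001],[0,0,0]]' --turn '[[0,0,0],[0,0,0],[0,0,0]]' --gripper '[1,1,1]'

```text
time: 16.2
tool_pos: [0.548, -0.0292, 0.0622]
tool_rot: [-2.792, 0.0, -1.421]
contact_force: [-2.4, -0.1, 4.4]
opening: 0.0007
```

```bash
python3 st.py blue
```

```text
t 16.2 h 0.0167 up 0.0008 y 0.0005 Fn 4.95 [-2.38 -0.13  4.4 ]
```

>>> carry_out --translation '[[0,0,0.001],[0,0,0.001],[0,0,0.001],[0,0,0.001],[0,0,0],[0,0,0]]' --turn '[[0,0,0],[0,0,0],[0,0,0],[0,0,0],[0,0,0],[0,0,0]]' --gripper '[1,1,1,1,1,1]'

```text
time: 16.8
tool_pos: [0.5493, -0.029, 0.0586]
tool_rot: [-2.792, 0.0, -1.421]
contact_force: [-4.5, -1.4, 6.9]
opening: 0.0007
```

```bash
python3 st.py blue
```

```text
t 16.8 h 0.0129 up 0.0008 y 0.0005 Fn 8.04 [-4.48 -1.37  6.87]
```

>>> carry_out --translation '[[0,0,0.0005],[0,0,0],[0,0,0]]' --turn '[[0,0,0],[0,0,0],[0,0,0]]' --gripper '[1,1,1]'

```text
time: 17.1
tool_pos: [0.5495, -0.0289, 0.0582]
tool_rot: [-2.792, 0.0, -1.421]
contact_force: [-4.9, -0.7, 6.6]
opening: 0.0005
```

```bash
python3 st.py blue
```

```text
t 17.1 h 0.0124 up 0.0008 y 0.0005 Fn 7.91 [-4.89 -0.67  6.62]
```

>>> carry_out --translation '[[0,0,0.0005],[0,0,0],[0,0,0]]' --turn '[[0,0,0],[0,0,0],[0,0,0]]' --gripper '[1,1,1]'

```text
time: 17.4
tool_pos: [0.5496, -0.0289, 0.0578]
tool_rot: [-2.792, 0.0, -1.421]
contact_force: [-4.6, 0.3, 8.6]
opening: 0.0009
```

```bash
python3 st.py blue
```

```text
t 17.4 h 0.0120 up 0.0008 y 0.0005 Fn 9.62 [-4.59  0.32  8.61]
```

>>> carry_out --translation '[[0,0,0.0003],[0,0,0],[0,0,0]]' --turn '[[0,0,0],[0,0,0],[0,0,0]]' --gripper '[1,1,1]'

```text
time: 17.7
tool_pos: [0.5496, -0.0289, 0.0577]
tool_rot: [-2.792, 0.0, -1.421]
contact_force: [-6.2, -0.4, 10.9]
opening: 0.0001
```

```bash
python3 st.py blue
```

```text
t 17.7 h 0.0119 up 0.0008 y 0.0005 Fn 12.38 [-6.21 -0.44 10.91]
```

>>> carry_out --translation '[[0,0,0],[0,0,0],[0,0,-0.003],[0,0,-0.007],[0,0,-0.02],[0,0,-0.04],[0,0,-0.05],[0,0,-0.05],[0,0,-0.05],[0,0,-0.05]]' --turn '[[0,0,0],[0,0,0],[0,0,0],[0,0,0],[0,0,0],[0,0,0],[0,0,0],[0,0,0],[0,0,0],[0,0,0]]' --gripper '[1,1,1,1,1,1,1,1,1,1]'

```text
time: 18.7
tool_pos: [0.457, -0.0427, 0.3126]
tool_rot: [-2.792, -0.0, -1.421]
contact_force: [0.3, -0.7, -0.4]
opening: 0.0005
```

>>> carry_out --translation '[[0,0,-0.04],[0,0,0],[0,0,0],[0,0,0],[0,0,0],[0,0,0]]' --turn '[[0,0,0],[-0.117,0,0],[-0.117,0,0],[-0.116,0,0],[0,0,0],[0,0,0]]' --gripper '[1,1,1,1,1,1]'

```text
time: 19.3
tool_pos: [0.445, -0.0445, 0.3476]
tool_rot: [-3.141, 0.001, -1.42]
contact_force: [-0.6, 0.1, -0.0]
opening: 0.0005
```

Run:
```python
from h import *
P=[read_camera(n) for n in("side","top")]; p=np.load("p.npy")
pts=[(q,k,nets.tip_of(q,k)[0]["pixel"]) for q in P for k in("cover_edge","cover_hinge") if nets.tip_of(q,k)]
f=lambda v: np.r_[np.concatenate([proj(q,cov(p,.172,v[0],.005) if k=="cover_edge" else W(p,np.zeros(3)))-u for q,k,u in pts])]
b=least_squares(f,[p[3]]);print(b.x,f(b.x).round(1)); th=b.x[0]
print("edge",cov(p,.18,th,.005))
plan(cov(p,.155,th,.005+.013+.015),toolR(p,0)); print(cov(p,.155,th,.033), robot.observe()["tool_pos"])
```

```text
[1.78007345] [ 0.6 -0.5 -2.9  1.2  0.7 -0.6 -1.4 -0.7]
edge [0.62408211 0.00711534 0.28892197]
t 19.8 turn [-0.0003  0.     -0.0004] 0.0 then shift [-0.0246 -0.2165  0.0805] F [-0.07 -0.19  0.1 ]
[0.65496205 0.01177607 0.26809635] [ 0.44458736 -0.04486408  0.34863383]
```

>>> carry_out --translation '[[-0.005,-0.038,0],[-0.005,-0.038,0],[-0.005,-0.038,0],[-0.005,-0.038,0],[-0.005,-0.038,0],[0,-0.038,0],[0,0,0],[0,0,0]]' --turn '[[0,0,0],[0,0,0],[0,0,0],[0,0,0],[0,0,0],[0,0,0],[0,0,0],[0,0,0]]' --gripper '[1,1,1,1,1,1,1,1]'

```text
time: 20.6
tool_pos: [0.6667, 0.014, 0.3465]
tool_rot: [3.138, 0.001, -1.421]
contact_force: [0.5, -0.1, 0.3]
opening: 0.0006
```

>>> carry_out --translation '[[0,0,0.02],[0,0,0.03],[0,0,0.02],[0,0,0.01],[0,0,0],[0,0,0]]' --turn '[[0,0,0],[0,0,0],[0,0,0],[0,0,0],[0,0,0],[0,0,0]]' --gripper '[1,1,1,1,1,1]'

```text
time: 21.2
tool_pos: [0.6665, 0.0137, 0.2702]
tool_rot: [-3.14, -0.0, -1.421]
contact_force: [0.7, -0.0, -0.3]
opening: 0.0007
```

Run:
```python
from h import *
import cv2
p=np.load("p.npy"); plan(cov(p,.155,1.77,.018),toolR(p,0)); print(robot.observe()["tool_pos"])
a=read_camera("side")["img"][50:210,190:390,::-1];b=read_camera("top")["img"][110:270,240:440,::-1]
cv2.imwrite("pics/c5.png",np.hstack([cv2.resize(i,None,fx=2,fy=2,interpolation=cv2.INTER_CUBIC) for i in(a,b)]))
```

```text
t 21.2 turn [-0.002  -0.0004 -0.0004] 0.002 then shift [0.0002 0.0281 0.0043] F [ 0.68 -0.01 -0.35]
[0.66647362 0.01374241 0.27020894]
```

View pics/c5.png

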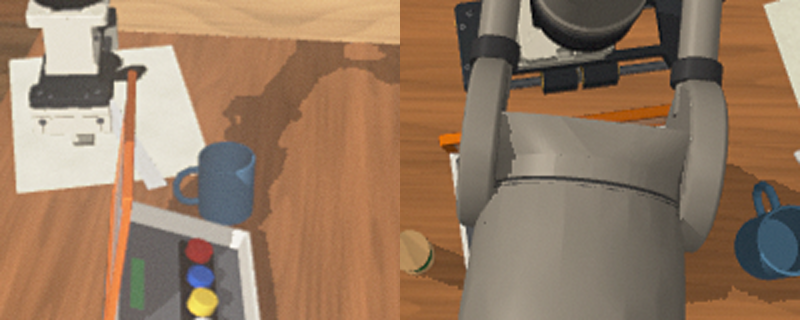

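```bash
cat > path.py <<'E'
from h import *
p=np.load("p.npy")
def q(th,b=.010,r0=.158,r1=.165):
    a=np.pi+S-th; o=np.array([np.sin(a),0,-np.cos(a)])
    r=r1+(r0-r1)*min(1,max(0,th/1.78))
    # keep contact corner at r: centre shifted
    return cov(p,r,th,.005+b*abs(o[0]))
E
python3 - <<'E'
from path import *
Rt=toolR(p,0); ths=np.r_[1.78,np.arange(1.7,.04,-.1),0.1,0.05,0]
prev=robot.observe()["tool_pos"]
for th in ths:
    x=q(th); d=Rt.inv().apply(x-prev); print(round(th,2),(d*1000).round(1)[1:],x.round(3)); prev=x
E
```

```text
1.78 [30.4  1.8] [0.637 0.009 0.269]
1.7 [12.9  0.8] [0.624 0.007 0.268]
1.6 [16.   2.5] [0.608 0.005 0.265]
1.5 [15.8  4.2] [0.593 0.002 0.261]
1.4 [15.4  5.8] [0.577 0.    0.255]
1.3 [14.8  7.5] [ 0.563 -0.002  0.248]
1.2 [14.1  9. ] [ 0.549 -0.004  0.239]
1.1 [13.1 10.5] [ 0.536 -0.006  0.228]
1.0 [12.  11.9] [ 0.524 -0.008  0.216]
0.9 [10.8 13.2] [ 0.513 -0.01   0.203]
0.8 [ 9.4 14.3] [ 0.504 -0.011  0.189]
0.7 [ 7.8 15.3] [ 0.496 -0.012  0.174]
0.6 [ 6.2 16.1] [ 0.49  -0.013  0.157]
0.5 [ 4.5 16.7] [ 0.486 -0.014  0.141]
0.4 [ 2.7 17.1] [ 0.483 -0.014  0.124]
0.3 [ 0.9 16.4] [ 0.482 -0.014  0.107]
0.2 [-0.6 15.4] [ 0.483 -0.014  0.092]
0.1 [-2.  15.4] [ 0.485 -0.014  0.077]
0.1 [ 0. -0.] [ 0.485 -0.014  0.077]
0.05 [-1.5  7.6] [ 0.486 -0.014  0.069]
0.0 [-1.9  7.6] [ 0.488 -0.013  0.061]
```

>>> carry_out --translation '[[0,0.01,0],[0,0.008,0.001],[0,0.004,0.001],[0,0.003,0],[0,0.003,0],[0,0.002,0],[0,0.004,0],[0,0.004,0],[0,0.004,0.001],[0,0,0]]' --turn '[[0,0,0],[0,0,0],[0,0,0],[0,0,0],[0,0,0],[0,0,0],[0,0,0],[0,0,0],[0,0,0],[0,0,0]]' --gripper '[1,1,1,1,1,1,1,1,1,1]'

```text
time: 22.3
tool_pos: [0.6244, 0.0076, 0.2654]
tool_rot: [3.141, 0.0, -1.421]
contact_force: [1.2, -0.5, -0.9]
opening: 0.0004
```

```bash
cat > nx.py <<'E'
from path import *
import sys
o=robot.observe(); x=o["tool_pos"]; Rt=toolR(p,0)
g=np.arange(0,1.8,.002); th=g[np.argmin([np.linalg.norm(q(t)-x) for t in g])]
t=np.array(sys.argv[1:],float); print("t",o["time"].round(2),"th",th.round(3),"dev",Rt.inv().apply(x-q(th)).round(4),"F tool",Rt.inv().apply(o["contact_force"]).round(2))
pv=x
for a in t: d=Rt.inv().apply(q(a)-pv); print(a,(d*1000).round(1)); pv=q(a)
E
python3 nx.py 1.6 1.5 1.4
```

```text
Traceback (most recent call last):
  File "nx.py", line 5, in <module>
    t=np.array(sys.argv[1:],float); print("t",o["time"].round(2),"th",th.round(3),"dev",Rt.inv().apply(x-q(th)).round(4),"F tool",Rt.inv().apply(o["contact_force"]).round(2))
                                              ^^^^^^^^^^^^^^^
AttributeError: 'float' object has no attribute 'round'
```

>>> carry_out --translation '[[0,0.004,0],[0,0.004,0],[0,0.004,0.001],[0,0.004,0.001],[0,0,0]]' --turn '[[0,0,0],[0,0,0],[0,0,0],[0,0,0],[0,0,0]]' --gripper '[1,1,1,1,1]'

```text
time: 22.8
tool_pos: [0.6083, 0.0052, 0.2633]
tool_rot: [3.14, 0.0, -1.421]
contact_force: [1.1, 0.5, -0.4]
opening: 0.0002
```

```bash
sed -i 's/o\["time"\].round(2)/o["time"]/' nx.py; python3 nx.py 1.6 1.5 1.4 1.3
```

```text
t 22.8 th 1.598 dev [-0.0005 -0.0005  0.0018] F tool [-0.38 -1.18  0.42]
1.6 [ 0.5  0.1 -1.9]
1.5 [-0.  15.8  4.2]
1.4 [ 0.  15.4  5.8]
1.3 [ 0.  14.8  7.5]
```

```bash
cat > ang.py <<'E'
from h import *
import cv2,sys
P=[read_camera(n) for n in("side","top")]; p=np.load("p.npy"); pts=[]
for q in P:
    d=nets.tip_of(q,"cover_edge")
    if d: pts.append((q,d[0]["pixel"])); print(d[0]["score"])
f=lambda v: np.concatenate([proj(q,cov(p,.172,v[0],.005))-u for q,u in pts])
b=least_squares(f,[1.]);print("cover",b.x,f(b.x).round(1))
if len(sys.argv)>1: cv2.imwrite(sys.argv[1],np.hstack([cv2.resize(i,None,fx=2,fy=2) for i in(P[0]["img"][50:250,190:390,::-1],P[1]["img"][110:310,240:440,::-1])]))
E
python3 ang.py pics/c6.png
```

```text
0.85
cover [1.61230828] [ 0.8 -3.6]
```

View pics/c6.png

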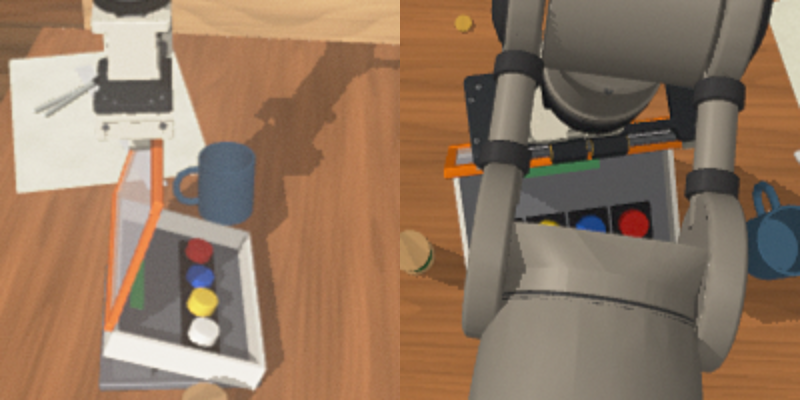

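The cover is following the fingers, at about 1.6 rad. I continue along the arc.

>>> carry_out --translation '[[0,0.005,0],[0,0.0055,0.001],[0,0.0053,0.0014],[0,0.0051,0.0019],[0,0.0051,0.002],[0,0.0051,0.0019],[0,0.005,0.0025],[0,0.0049,0.0025],[0,0.0049,0.0025],[0,0,0]]' --turn '[[0,0,0],[0,0,0],[0,0,0],[0,0,0],[0,0,0],[0,0,0],[0,0,0],[0,0,0],[0,0,0],[0,0,0]]' --gripper '[1,1,1,1,1,1,1,1,1,1]'

```text
time: 24.0
tool_pos: [0.5626, -0.0016, 0.2476]
tool_rot: [3.14, 0.0, -1.421]
contact_force: [0.0, 0.3, 0.4]
opening: 0.0004
```

```bash
python3 nx.py 1.3 1.2 1.1 1.0; python3 ang.py
```

```text
t 24.0 th 1.3 dev [-0.0005  0.0001  0.0001] F tool [-0.29 -0.09 -0.38]
1.3 [ 0.5 -0.1 -0.1]
1.2 [ 0.  14.1  9. ]
1.1 [ 0.  13.1 10.5]
1.0 [-0.  12.  11.9]
0.56
0.17
cover [1.16324539] [  9.6   4.   86.  -14.1]
```

>>> carry_out --translation '[[0,0.0047,0.003],[0,0.0047,0.003],[0,0.0047,0.003],[0,0.0044,0.0035],[0,0.0044,0.0035],[0,0.0043,0.0035],[0,0.004,0.004],[0,0.004,0.004],[0,0.004,0.0039],[0,0,0]]' --turn '[[0,0,0],[0,0,0],[0,0,0],[0,0,0],[0,0,0],[0,0,0],[0,0,0],[0,0,0],[0,0,0],[0,0,0]]' --gripper '[1,1,1,1,1,1,1,1,1,1]'

```text
time: 25.2
tool_pos: [0.5239, -0.0074, 0.2156]
tool_rot: [3.139, 0.001, -1.421]
contact_force: [-1.1, 0.1, -0.1]
opening: 0.0005
```

```bash
python3 nx.py 1.0 .9 .8 .7; python3 ang.py pics/c7.png
```

```text
t 25.2 th 0.998 dev [-0.0006 -0.0003  0.0004] F tool [-0.25  1.09  0.05]
1.0 [ 0.6  0.  -0.7]
0.9 [-0.  10.8 13.2]
0.8 [ 0.   9.4 14.3]
0.7 [ 0.   7.8 15.3]
0.96
cover [0.96997252] [ 0.4 -0.4]
```

View pics/c7.png

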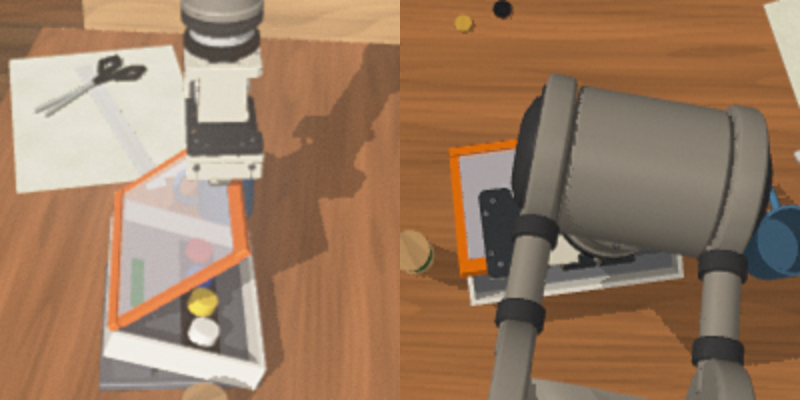

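>>> carry_out --translation '[[0,0.0036,0.0044],[0,0.0036,0.0044],[0,0.0036,0.0044],[0,0.0032,0.0047],[0,0.0031,0.0048],[0,0.0031,0.0048],[0,0.0026,0.0051],[0,0.0026,0.0051],[0,0.0026,0.0051],[0,0,0]]' --turn '[[0,0,0],[0,0,0],[0,0,0],[0,0,0],[0,0,0],[0,0,0],[0,0,0],[0,0,0],[0,0,0],[0,0,0]]' --gripper '[1,1,1,1,1,1,1,1,1,1]'

```text
time: 26.4
tool_pos: [0.4963, -0.0115, 0.1726]
tool_rot: [3.139, 0.001, -1.421]
contact_force: [-0.1, -0.1, -0.3]
opening: 0.0005
```

```bash
python3 nx.py .7 .6 .5 .4; python3 ang.py
```

```text
t 26.4 th 0.696 dev [-0.0007 -0.0004  0.0003] F tool [0.13 0.08 0.3 ]
0.7 [ 0.7  0.1 -0.9]
0.6 [ 0.   6.2 16.1]
0.5 [ 0.   4.5 16.7]
0.4 [-0.   2.7 17.1]
0.89
cover [0.67130857] [ 0.9 -0.4]
```

>>> carry_out --translation '[[0,0.0016,0.004],[0,0.0016,0.004],[0,0.0015,0.004],[0,0.0015,0.004],[0,0.0013,0.0042],[0,0.0012,0.0042],[0,0.0011,0.0042],[0,0.001,0.0042],[0,0.0008,0.0042],[0,0.0008,0.0043]]' --turn '[[0,0,0],[0,0,0],[0,0,0],[0,0,0],[0,0,0],[0,0,0],[0,0,0],[0,0,0],[0,0,0],[0,0,0]]' --gripper '[1,1,1,1,1,1,1,1,1,1]'

```text
time: 27.6
tool_pos: [0.4849, -0.0134, 0.1319]
tool_rot: [3.141, 0.0, -1.421]
contact_force: [0.3, -0.5, 1.1]
opening: 0.0002
```

```bash
python3 nx.py .4 .3 .2 .1
```

```text
t 27.6 th 0.448 dev [-0.0005 -0.0009  0.0001] F tool [ 0.5  -0.18 -1.12]
0.4 [0.5 1.9 8.2]
0.3 [ 0.   0.9 16.4]
0.2 [-0.  -0.6 15.4]
0.1 [ 0.  -2.  15.4]
```

>>> carry_out --translation '[[0,0.0008,0.004],[0,0.0008,0.004],[0,0.0004,0.004],[0,0.0003,0.004],[0,0.0002,0.004],[0,0.0002,0.004],[0,0,0.004],[0,-0.0002,0.004],[0,-0.0002,0.004],[0,-0.0003,0.003]]' --turn '[[0,0,0],[0,0,0],[0,0,0],[0,0,0],[0,0,0],[0,0,0],[0,0,0],[0,0,0],[0,0,0],[0,0,0]]' --gripper '[1,1,1,1,1,1,1,1,1,1]'

```text
time: 28.6
tool_pos: [0.4829, -0.0137, 0.0928]
tool_rot: [3.141, 0.0, -1.421]
contact_force: [-0.1, -0.3, 1.7]
opening: 0.0003
```

```bash
python3 nx.py .1 .05 0; python3 ang.py
```

```text
t 28.6 th 0.206 dev [-0.0005 -0.0005 -0.    ] F tool [ 0.29  0.16 -1.69]
0.1 [ 0.5 -1.6 16.3]
0.05 [-0.  -1.5  7.6]
0.0 [ 0.  -1.9  7.6]
0.69
cover [0.17780886] [-0.7 -0.2]
```

>>> carry_out --translation '[[0,-0.0002,0.002],[0,-0.0002,0.002],[0,-0.0002,0.002],[0,-0.0002,0.002],[0,-0.0002,0.002],[0,-0.0002,0.002],[0,-0.0002,0.002],[0,-0.0002,0.002],[0,-0.0003,0.0015],[0,-0.0003,0.0015]]' --turn '[[0,0,0],[0,0,0],[0,0,0],[0,0,0],[0,0,0],[0,0,0],[0,0,0],[0,0,0],[0,0,0],[0,0,0]]' --gripper '[1,1,1,1,1,1,1,1,1,1]'

```text
time: 29.8
tool_pos: [0.4853, -0.0134, 0.0741]
tool_rot: [3.141, 0.0, -1.421]
contact_force: [0.5, 0.2, 1.1]
opening: 0.0002
```

```bash
python3 nx.py .05 0
```

```text
t 29.8 th 0.084 dev [-0.0004 -0.0002 -0.    ] F tool [-0.17 -0.57 -1.14]
0.05 [ 0.4 -0.8  5.2]
0.0 [ 0.  -1.9  7.6]
```

>>> carry_out --translation '[[0,-0.0003,0.001],[0,-0.0003,0.001],[0,-0.0003,0.001],[0,-0.0003,0.001],[0,-0.0003,0.001],[0,0,0]]' --turn '[[0,0,0],[0,0,0],[0,0,0],[0,0,0],[0,0,0],[0,0,0]]' --gripper '[1,1,1,1,1,1]'

```text
time: 30.4
tool_pos: [0.4865, -0.0131, 0.0691]
tool_rot: [3.141, 0.0, -1.421]
contact_force: [1.1, -0.8, 0.6]
opening: 0.0004
```

```bash
python3 nx.py .05 0
```

```text
t 30.4 th 0.05 dev [-0.0005 -0.0004 -0.0002] F tool [ 0.92 -0.98 -0.6 ]
0.05 [0.5 0.4 0.2]
0.0 [ 0.  -1.9  7.6]
```

>>> carry_out --translation '[[0,-0.0002,0.001],[0,-0.0002,0.001],[0,-0.0002,0.001],[0,-0.0002,0.001],[0,0,0]]' --turn '[[0,0,0],[0,0,0],[0,0,0],[0,0,0],[0,0,0]]' --gripper '[1,1,1,1,1]'

```text
time: 30.9
tool_pos: [0.4874, -0.013, 0.0651]
tool_rot: [3.141, 0.0, -1.421]
contact_force: [0.7, -0.5, 0.8]
opening: 0.0005
```

```bash
python3 nx.py 0
```

```text
t 30.9 th 0.024 dev [-0.0005 -0.0004 -0.0001] F tool [ 0.59 -0.64 -0.76]
0.0 [ 0.5 -0.6  3.8]
```

>>> carry_out --translation '[[0,-0.0002,0.001],[0,-0.0002,0.001],[0,0,0]]' --turn '[[0,0,0],[0,0,0],[0,0,0]]' --gripper '[1,1,1]'

```text
time: 31.2
tool_pos: [0.4879, -0.013, 0.0631]
tool_rot: [3.141, 0.0, -1.421]
contact_force: [2.0, -0.1, 0.4]
opening: 0.0005
```

```bash
python3 nx.py 0
```

```text
t 31.2 th 0.012 dev [-0.0005 -0.0004 -0.    ] F tool [ 0.43 -2.   -0.37]
0.0 [ 0.5 -0.1  1.8]
```

>>> carry_out --translation '[[0,-0.0002,0.001],[0,0,0.0005],[0,0,0]]' --turn '[[0,0,0],[0,0,0],[0,0,0]]' --gripper '[1,1,1]'

```text
time: 31.5
tool_pos: [0.4881, -0.013, 0.0626]
tool_rot: [-3.141, -0.0, -1.421]
contact_force: [-2.7, 0.4, 10.7]
opening: 0.0006
```

```bash
python3 nx.py 0
```

```text
t 31.5 th 0.008 dev [-0.0005 -0.0005 -0.    ] F tool [ -0.79   2.62 -10.69]
0.0 [0.5 0.1 1.2]
```

>>> carry_out --translation '[[0,0,0.0005],[0,0,0.0005],[0,0,0]]' --turn '[[0,0,0],[0,0,0],[0,0,0]]' --gripper '[1,1,1]'

```text
time: 31.8
tool_pos: [0.4882, -0.0129, 0.0623]
tool_rot: [-3.141, -0.0, -1.421]
contact_force: [-4.7, 1.2, 18.1]
opening: 0.0004
```

```bash
python3 nx.py 0; python3 ang.py pics/c8.png
```

```text
t 31.8 th 0.006 dev [-0.0005 -0.0005 -0.0001] F tool [ -1.92   4.43 -18.13]
0.0 [0.5 0.2 1. ]
0.9
cover [0.0425126] [-0.2 -0.1]
```

View pics/c8.png

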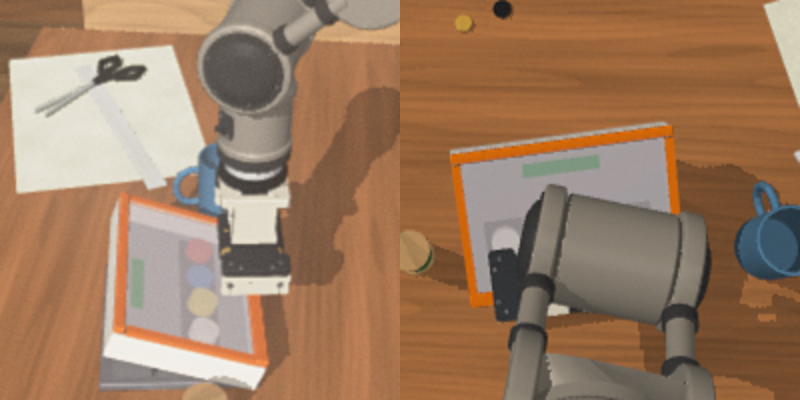

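The cover looks shut and a rigid stop is felt at 18 N. I release and back away.

>>> carry_out --translation '[[0,0,0],[0,0,-0.002],[0,0,-0.005],[0,0,-0.015],[0,0,-0.03],[0,0,-0.04],[0,0.01,-0.04],[0,0.02,-0.04],[0,0.02,-0.03],[0,0,0]]' --turn '[[0,0,0],[0,0,0],[0,0,0],[0,0,0],[0,0,0],[0,0,0],[0,0,0],[0,0,0],[0,0,0],[0,0,0]]' --gripper '[1,1,1,1,1,1,1,1,1,1]'

```text
time: 33.0
tool_pos: [0.4385, -0.0208, 0.2666]
tool_rot: [-3.136, -0.002, -1.421]
contact_force: [0.9, -1.1, -0.4]
opening: 0.0005
```

>>> carry_out --translation '[[0,0.02,0],[0,0.02,0],[0,0.01,0],[0,0,0],[0,0,0]]' --turn '[[0,0,0],[0,0,0],[0,0,0],[0,0,0],[0,0,0]]' --gripper '[1,1,1,1,1]'

```text
time: 33.5
tool_pos: [0.3897, -0.0279, 0.2626]
tool_rot: [3.141, 0.0, -1.422]
contact_force: [0.8, -0.7, -0.1]
opening: 0.0007
```

```bash
python3 ang.py pics/c9.png; python3 -c "
from h import *
o=robot.observe();print(o['time'],o['tool_pos'],o['contact_force'].round(2))
for n in('side','top'):
    P=read_camera(n)
    for k in('spool','mug','notebook'): print(n,k,[np.round(d['pixel'],1) for d in nets.tip_of(P,k)[:1]])
"
```

```text
0.56
cover [0.04390672] [-0.4 -0.2]
33.7 [ 0.38970213 -0.02784506  0.26254499] [-0.34 -0.06 -0.36]
side spool []
side mug [array([304.8, 154.8])]
side notebook [array([313.4, 328.8])]
top spool [array([248.9, 238.6])]
top mug [array([423.7, 234.4])]
top notebook [array([186.9, 253.9])]
```

View pics/c9.png

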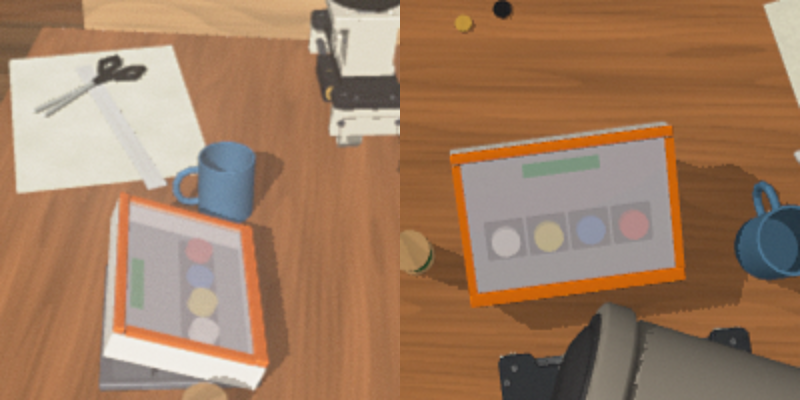

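```bash
python3 -c "
from cell import robot
robot.hand_in()"
```

```text
the job is handed in; nothing more can be done
```

I pressed red, then yellow, then blue, closed the dust cover, and handed the job in at about 34 s of the 64 s allowed.

- **Keys:** I felt each key down to a rigid stop. Final forces were 15.4 N on red, 14.9 N on yellow and 12.4 N on blue. I held each for several tenths of a second, then lifted off. I never pressed the white key.
- **Cover:** I pushed it down along its arc, at 10–20 mm/s over the last part, until it met a stop. The force there rose to 18 N with almost no further movement. The arm then backed clear.
- **Last checks:** The final picture shows the cover frame lying along the tray rim, and the robot touching nothing. The mug and notebook stayed within about 2 pixels of where they started. The spool did too, apart from about 4 pixels sideways in the top view. I put that down to network noise.

**Disagreements and misses:**
- The camera estimate of the cover angle was 0.04 rad, the same under load and after release. The fingertip position gave about 0.006 rad. I took the difference as an error in my cover model, because the stop was rigid.
- The side camera's network missed the spool in the last look, as the crop only shows part of it there. It was found in the top view.

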